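# Stand the recipe tablet up on its kickstand

### The job

Fold the kickstand of the recipe tablet fully out while the tablet waits in the wooden rack, then take the tablet out and set it gently on the cork mat, standing upright on its lower edge and its leg, wholly on the mat, with the screen facing the mat's dark front strip, towards the cook at the sink. Do not let the tablet fall over, and leave the bottle, the glass and the two spice jars standing where they are.

Things in the scene. Friction and masses are not known exactly. Their poses are not given: they have to be found in the camera images.
- tablet: tablet in a blue case, 11 thick (x), 160 wide (y), 115 high (z), about 0.3 kg; origin at the middle of its underside, z up along the case; the screen looks to -x, the leg is on the back (+x). Starts upright in the rack. Pinch it by the top edge, across the 11 mm. Standing on the fully open leg it leans back 0.30 rad
- leg (a joint): kickstand angle: 0 folded (flat on the back, pointing UP), grows as its top swings back and down, 2.18 rad fully open at the stop. Starts 0 to 0.35. Stiff hinge, no spring: stays where left, about 1 N at the foot moves it. Hinge axis along the tablet's y at tablet x = +0.0105, z = 0.070. Leg: aluminium plate 4 thick, 44 wide, 76 long
- leg_foot (a point): centre of the orange round foot bar (10 thick, 56 wide) at the leg's free end, 76 mm from the hinge. Folded, the bar's top stands 36 mm above the tablet's top edge, where it can be pushed back from the screen side; open, the leg slopes down behind the tablet and can be pressed down from above
- tablet_edge (a point): middle of the tablet's back lower edge (tablet x = +0.0055, z = 0); when standing, this edge and the foot bear on the mat about 72 mm apart
- tablet_left (a point): the +y end of the tablet's back lower edge (tablet frame y = +0.080)
- tablet_right (a point): the -y end of the tablet's back lower edge (tablet frame y = -0.080)
- rack: fixed wooden plate rack, base 80 (x) by 130 (y) by 12 high, origin at the middle of its underside; four upright 10 mm dowels, tops 56 above the worktop, at x = +-12.2, y = +-50, hold the tablet between them with 3.4 mm play in all; it stands on the base, axes like the rack's
- mat: fixed cork mat, 140 (x) by 210 (y) by 4 thick, origin at the middle of its underside; a dark rubber strip along one 210 mm side marks its front (its own -x side), which looks towards the sink at the robot's right, give or take 0.3 rad
- bottle: bottle with yellow cap, 62 diameter, 238 high, loose, standing between rack and mat, rather behind; origin at the middle of its underside
- glass: drinking glass, 82 diameter, 89 high, loose, standing between rack and mat, rather in front; origin at the middle of its underside
- spice_left: spice jar with red cap, 45 diameter, 106 high, loose, behind on the left; origin at the middle of its underside
- spice_right: spice jar with red cap, 45 diameter, 106 high, loose, behind on the right; origin at the middle of its underside

How it is judged:
By the outcome, as a careful person would: the job done as asked, in the order asked, and still so for the second after the job is handed in, with the robot touching nothing.
It also fails if it takes over 56 s, if anything falls off the work surface, if the arm or the gripper's body presses on something with over 40 N, if the wrist force passes 120 N, or if a joint passes its speed limit or range.

### The arm

A 6-joint arm with a two-finger parallel gripper is mounted at the origin on a cart in front of the work surface, level with it; the furniture and walls round the work are solid. World frame = base frame: x ahead of the robot, y to its left, z up, the work surface at z = 0. Lengths are in m, angles in rad, forces in N, time in s.
With the tool pointing down it reaches from about 0.35 to 0.775 m from the base axis. Payload 7.3 kg.
Tool frame: the origin (TCP) lies at the centre of the arm's flange, where the gripper is bolted on; the fingertips stand 178 mm ahead of it and the grasp point (between the pads) lies 159 mm ahead of it; z points along the fingers, y is the line along which they close (so a half turn about z gives the same grasp; the last joint's range is limited). The gripper opens to 92 mm and grips with 3 to 60 N. Pads are 19 mm wide; open, the fingers measure 130 mm over their backs; the gripper's body (75 mm by 190 mm) begins 47 mm behind the grasp point.
Start: joints at [-1.321, 0.342, 1.524, -0, 1.275, -0.146], TCP at [0.202, -0.484, 0.405] pointing down, gripper open.
Joint ranges: [-2.53, 2.53], [-0.77, 2.02], [0.04, 2.7], [-1, 4.14], [0.28, 2.66], [-3.11, 3.11]. Speed limits (rad/s): [2.57, 2.57, 3.14, 3.14, 3.14, 3.14].

### API

Orientations are given as [roll, pitch, yaw] about the fixed x, y, z axes, in that order (R = Rz(yaw) Ry(pitch) Rx(roll)).
In Python, from cell import robot gives the robot as it stands.
- The arm moves only by the shell command python3 drive.py 'ROWS' [OPENING] [FORCE]. ROWS is a JSON list of rows, 1 to 8 of them, each of 6 numbers: dx, dy, dz in m, then a rotation vector rx, ry, rz in rad; each row shifts and turns the commanded pose from where the row before left it, along the tool's axes as they then stand; what a row does not reach is not made up. A row lasts 1/12 s, in which the tool goes at most 0.0417 m and 0.125 rad, less where a joint would pass 70% of its speed; a pose out of reach is approached as far as the arm can. OPENING is the finger opening in m, set as the command begins (- or left out keeps the last). The fingers move at their own pace and stop on an object; FORCE is the grip in N (left out, the last holds). Time passes only in rows, so rows that do not move let the fingers close. It prints the time, the measured TCP pose, the force, the opening and the grip force at its end.
- robot.observe(): the state, without advancing time (a new reading comes with each control period).
- robot.read_camera(name): name is "scene" or "top"; returns a dict with "image" (480x640x3 uint8, red, green, blue), "fx", "fy", "cx", "cy" (pixels), "pose" (4x4, takes a point from camera to world coordinates). Camera axes: x right, y down, z forward; pixel columns grow to the right and rows downward; lengths in m; the calibration is good to about 2 mm. A picture is of the moment at which its call begins. There is no depth.
- robot.hand_in(): hands the job in; it is judged then, once.
The state is a dict: "time": time; "qpos": joint angles; "qvel": joint speeds; "joint_efforts": joint torques, N m; "tool_pos": TCP position; "tool_rot": TCP orientation; "contact_force": force on the tool from outside, world axes, zero at the start; "torque": the same for the moment, N m; "opening": finger opening in m; "grip_force": force on a finger pad.
Only numpy, scipy, OpenCV 4.12 (cv2) and the standard library are available. Lean on these libraries where they do the work, as an engineer would, in place of code of your own. Each camera call takes 0.05 s, during which the arm holds its last target. There are 200 camera calls.

## Working session

There is one attempt and no reset: what is moved stays moved. The work goes in short steps, Python scripts to look and compute and a shell command to move; the robot and the scene stay as the last step left them, time stands still between calls to the robot, and variables do not carry over. Pictures are saved under pics/ and viewed, at most 10 in all, crops included, and the job is handed in when it is done.

```bash
ls; mkdir -p pics
cat > h.py <<'E'
import numpy as np, cv2
from cell import robot
def cam(n):
    c=robot.read_camera(n); c['image']=np.asarray(c['image']); c['pose']=np.asarray(c['pose']); return c
def save(c,f): cv2.imwrite(f,c['image'][:,:,::-1])
def ray(c,u,v):
    d=np.array([(u-c['cx'])/c['fx'],(v-c['cy'])/c['fy'],1.]); P=c['pose']
    return P[:3,3],P[:3,:3]@d
def onz(c,u,v,z):
    o,d=ray(c,u,v); return o+d*(z-o[2])/d[2]
def proj(c,p):
    P=c['pose']; q=P[:3,:3].T@(np.asarray(p)-P[:3,3]); return np.array([c['fx']*q[0]/q[2]+c['cx'],c['fy']*q[1]/q[2]+c['cy']])
E
python3 - <<'E'
from h import *
for n in('scene','top'):
    c=cam(n); save(c,f'pics/{n}0.png'); print(n,c['fx'],c['cx'],c['cy'],c['pose'].round(3).tolist())
print(robot.observe())
E
```

```text
cell.py
drive.py
pics
scene 464.73931773370913 312.6632583629112 243.64275908493968 [[-0.834, -0.422, 0.356, 0.207], [-0.552, 0.648, -0.525, 0.483], [-0.009, -0.634, -0.773, 0.836], [0.0, 0.0, 0.0, 1.0]]
top 434.0047106517021 316.0601471819264 245.49795748752035 [[0.029, -0.987, 0.158, 0.384], [-0.999, -0.032, -0.015, 0.015], [0.02, -0.157, -0.987, 1.007], [0.0, 0.0, 0.0, 1.0]]
{'time': 0.1, 'qpos': array([-1.32100760e+00,  3.42652980e-01,  1.52490086e+00, -2.75876639e-06,
        1.27537852e+00, -1.46016855e-01]), 'qvel': array([-0.00063316, -0.00190491, -0.00135895, -0.00150624, -0.00023037,
       -0.00204568]), 'joint_efforts': array([ 1.53997247e-03, -4.32005453e+01, -2.44693083e+01,  7.19001819e-02,
        5.25545678e-02, -5.24329414e-05]), 'tool_pos': array([ 0.20239886, -0.48429641,  0.40412153]), 'tool_rot': array([-3.14026682e+00, -1.92314538e-04,  3.95806262e-01]), 'contact_force': array([ 0.08368914,  0.35954485, -0.05977784]), 'torque': array([-0.02043722,  0.05861852, -0.00820086]), 'grip_force': 0.0, 'opening': 0.09200886096173656}
```

View pics/scene0.png

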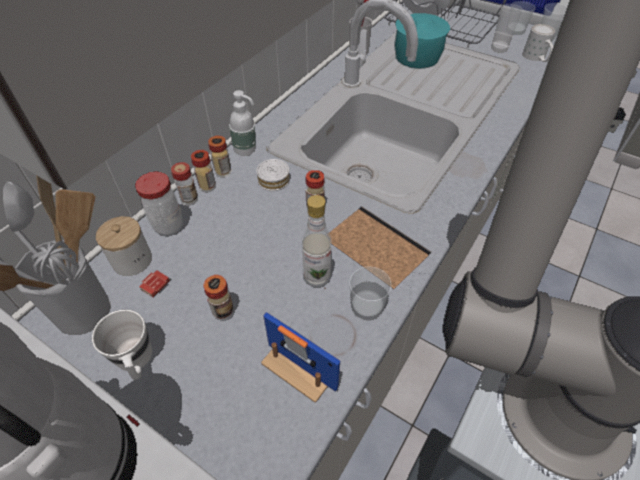

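View pics/top0.png

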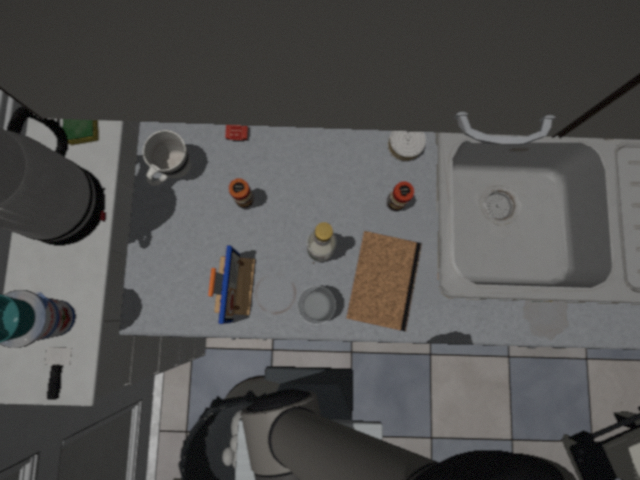

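Both views: the rack and tablet are on the left (top px 235,285). The leg faces +y (orange foot at scene px 292,335) and the screen faces -y. The mat is at top px (383,280) with its dark strip at (410,285), towards -y. The bottle (322,240) and glass (318,303) stand between them. Next I measure.

```bash
cat > m.py <<'E'
from h import *
T=cam('top'); S=cam('scene')
def mask(c,lo,hi,box):
    h=cv2.cvtColor(c['image'],cv2.COLOR_RGB2HSV); m=cv2.inRange(h,lo,hi); k=np.zeros_like(m); x0,y0,x1,y1=box; k[y0:y1,x0:x1]=m[y0:y1,x0:x1]
    n,l,s,ce=cv2.connectedComponentsWithStats(k); i=1+np.argmax(s[1:,4]); return (l==i).astype(np.uint8),ce[i],s[i]
def quad(m):
    c=max(cv2.findContours(m,0,2)[0],key=cv2.contourArea); return c,cv2.boxPoints(cv2.minAreaRect(c)),cv2.approxPolyDP(cv2.convexHull(c),3,True)[:,0]
def tri(a,b):
    (o1,d1),(o2,d2)=ray(T,*a),ray(S,*b); s=np.linalg.lstsq(np.c_[d1,-d2],o2-o1,rcond=None)[0]; p,q=o1+d1*s[0],o2+d2*s[1]; return ((p+q)/2).round(4),round(np.linalg.norm(p-q),4)
E
python3 - <<'E'
from m import *
B=((105,120,60),(125,255,255)); O=((3,150,150),(18,255,255)); 
cork=((8,80,60),(18,200,255))
for n,c,bb in(('top',T,(190,230,270,340)),('scene',S,(240,300,360,410))):
    m,ce,s=mask(c,*B,bb); print(n,'blue',ce,s,quad(m)[2].tolist())
    m,ce,s=mask(c,*O,bb); print(n,'orange',ce,s,quad(m)[1].tolist())
m,ce,s=mask(T,*cork,(340,220,430,340)); print('cork',ce,s); q=quad(m); print(q[2].tolist()); print([onz(T,*p,.004).round(3).tolist() for p in q[1]])
m,ce,s=mask(S,*cork,(320,190,440,300)); q=quad(m); print(q[2].tolist(),[onz(S,*p,.004).round(3).tolist() for p in q[2]])
m,ce,s=mask(T,(5,40,60),(25,200,255),(225,245,270,330)); q=quad(m);print('rack',ce,s,[onz(T,*p,.012).round(3).tolist() for p in q[2]])
Y=((15,120,100),(30,255,255))
a=mask(T,*Y,(300,215,345,260)); b=mask(S,*Y,(300,190,335,220)); print('cap',a[1:],b[1:],tri(a[1],b[1]))
for n,bb,bs in(('sl',(225,170,260,215),(200,270,235,300)),('sr',(385,170,420,215),(300,165,330,190))):
    R=((0,130,100),(12,255,255)); a=mask(T,*R,bb); b=mask(S,*R,bs); print(n,a[1:],b[1:],tri(a[1],b[1]),onz(T,*a[1],.1).round(3))
def up(c,x0,y0,x1,y1,k): return cv2.resize(c['image'][y0:y1,x0:x1,::-1],None,fx=k,fy=k,interpolation=2)
a=up(T,200,220,430,340,3.4); cv2.imwrite('pics/a.png',a)
cv2.imwrite('pics/b.png',up(S,240,180,440,410,2.6))
E
```

```text
top blue [224.9975 284.205 ] [219 246  14  78 400] [[230, 246], [224, 317], [220, 323], [222, 280]]
top orange [211.12068966 281.68965517] [209 269   5  27  58] [[208.40003967285156, 294.8000183105469], [211.6461944580078, 268.8307800292969], [213.73851013183594, 269.0923156738281], [210.4923553466797, 295.0615539550781]]
scene blue [305.81673052 353.96679438] [ 264  313   76   77 1566] [[266, 313], [339, 361], [336, 389], [269, 344]]
scene orange [292.48       336.37333333] [279 327  28  20 150] [[277.4615478515625, 329.3077087402344], [280.076904296875, 325.3846130371094], [306.84613037109375, 343.2307434082031], [304.23077392578125, 347.1538391113281]]
cork [381.86835548 280.31125415] [ 347  232   70   98 4816]
[[365, 232], [416, 243], [400, 329], [347, 317]]
[[0.378, -0.074, 0.004], [0.582, -0.112, 0.004], [0.56, -0.241, 0.004], [0.356, -0.198, 0.004]]
[[358, 210], [427, 254], [394, 287], [332, 243], [330, 232]] [[0.556, -0.232, 0.004], [0.357, -0.198, 0.004], [0.378, -0.077, 0.004], [0.554, -0.108, 0.004], [0.576, -0.134, 0.004]]
rack [244.71080139 286.46457607] [233 258  23  58
[... 152 characters left out ...]
33492823]), array([316, 223,  16,  17, 209], dtype=int32)) (array([315.91463415, 206.8597561 ]), array([308, 196,  17,  21, 164], dtype=int32)) (array([ 0.535 , -0.0102,  0.2211]), np.float64(0.0026))
sl (array([238.57471264, 188.37356322]), array([229, 179,  20,  18, 174], dtype=int32)) (array([214.58232932, 285.61044177]), array([204, 275,  22,  22, 249], dtype=int32)) (array([0.6477, 0.1716, 0.0987]), np.float64(0.0013)) [0.648 0.172 0.1  ]
sr (array([402.8742515 , 191.22754491]), array([394, 182,  19,  18, 167], dtype=int32)) (array([314.28070175, 178.71929825]), array([306, 171,  18,  16, 171], dtype=int32)) (array([ 0.6543, -0.1849,  0.0955]), np.float64(0.0021)) [ 0.654 -0.184  0.1  ]
```

View pics/a.png

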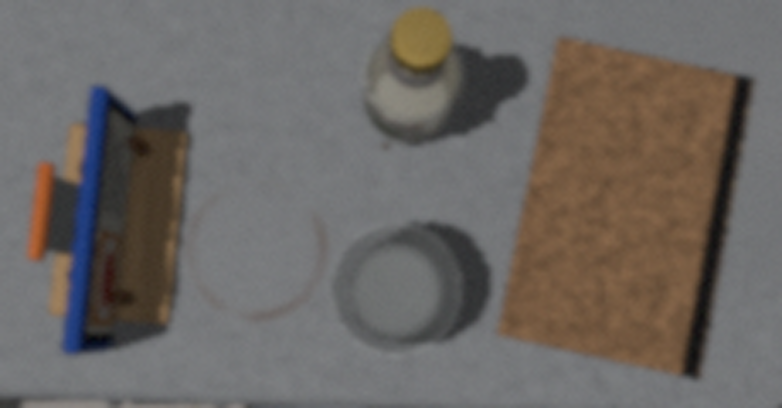

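View pics/b.png

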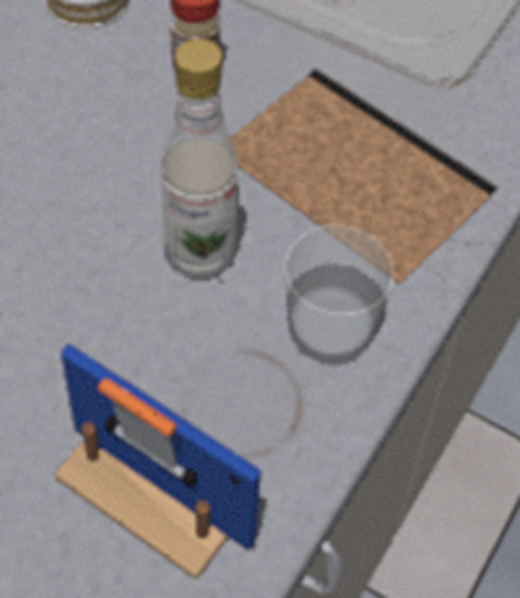

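The top crop shows the blue top edge running from full px (228.8,245.9) to (221.2,322.9). The foot is at (212,282), and the mat corners are (364,231), (421,243), (405,331) and (347,318). The scene crop shows the leg on the +y side, almost folded. Next I work out the poses.

Run:
```python
from m import *
print('foot',tri((211.1,281.7),(292.5,336.4)))
for e in [(230.,246),(221.,323)]: print('top edge end',onz(T,*e,.127).round(4))
for e in [(266,313),(339.5,361)]: print('S top back? corner',onz(S,*e,.127).round(4))
# scene pixel of back top edge corners in crop b: (67,346),(260,470) outer corners
M=np.array([onz(T,*p,.004)[:2] for p in [(364.1,231.2),(421.2,242.9),(405,331.2),(347.1,317.9)]]); print('mat',M.round(4).tolist(),M.mean(0).round(4))
for i in range(4):
    d=M[(i+1)%4]-M[i]; print(np.linalg.norm(d).round(4),np.degrees(np.arctan2(d[1],d[0])).round(2))
b=lambda x,y:(x/2.6+240,y/2.6+180)
print('S mat',[onz(S,*b(*p),.004).round(4)[:2].tolist() for p in[(235,130),(313,70),(496,188),(403,283)]])
print('rack S',[onz(S,*b(*p),.012).round(4)[:2].tolist() for p in[(56,473),(196,574)]])
print('rack T',[onz(T,x/3.4+200,y/3.4+220,.012).round(4)[:2].tolist() for x,y in[(188,130),(170,322),(72,125),(52,310)]])
# glass: rim ellipse & bottle
print('glass rim T',onz(T,399/3.4+200,287/3.4+220,.089).round(4),'S rim',onz(S,*b(339,270),.089).round(4))
```

```text
foot (array([0.4404, 0.2035, 0.159 ]), np.float64(0.0023))
top edge end [0.5177 0.1775 0.127 ]
top edge end [0.3623 0.186  0.127 ]
S top back? corner [0.5156 0.1779 0.127 ]
S top back? corner [0.3603 0.1843 0.127 ]
mat [[0.5819, -0.1126], [0.5583, -0.2476], [0.353, -0.2087], [0.379, -0.076]] [ 0.4681 -0.1612]
0.1371 -99.91
0.209 169.27
0.1352 78.89
0.2061 -10.2
S mat [[0.5785, -0.1401], [0.5566, -0.2447], [0.3514, -0.2076], [0.3738, -0.074]]
rack S [[0.5079, 0.2186], [0.3814, 0.2249]]
rack T [[0.5086, 0.139], [0.3798, 0.1444], [0.5095, 0.2175], [0.3854, 0.2229]]
glass rim T [ 0.4055 -0.0054  0.089 ] S rim [ 0.402  -0.0015  0.089 ]
```

```bash
R='[0.028,-0.028,-0.003,0,0,0]'; python3 drive.py '[[0.028,-0.028,-0.005,0,0,0],[0.028,-0.028,-0.005,0,0,0],[0.028,-0.028,-0.005,0,0,0],[0.028,-0.028,-0.005,0,0,0],[0.028,-0.028,-0.005,0,0,0],[0.028,-0.028,-0.005,0,0,0],[0.028,-0.028,-0.005,0,0,0],[0.028,-0.028,-0.005,0,0,0]]' 0 20
python3 drive.py '[[0.028,-0.028,0,0,0,0],[0.028,-0.028,0,0,0,0],[0.028,-0.028,0,0,0,0],[0.028,-0.028,0,0,0,0],[0.028,-0.028,0,0,0,0],[0.028,-0.028,0,0,0,0],[0.028,-0.028,0,0,0,0],[0.028,-0.028,0,0,0,0]]'
python3 drive.py '[[0,0,0,0,0,-0.1125],[0,0,0,0,0,-0.1125],[0,0,0,0,0,-0.1125],[0,0,0,0,0,-0.1125],[0,0,0,0,0,-0.1125],[0,0,0,0,0,-0.1125],[0,0,0,0,0,-0.1125],[0,0,0,0,0,-0.1125]]'
python3 drive.py '[[0,0,0,0,0,-0.1125],[0,0,0,0,0,-0.1125],[0,0,0,0,0,0]]'
```

```text
time: 0.97
tool_pos: [0.3228, -0.1895, 0.4451]
tool_rot: [3.141, -0.0, 0.395]
contact_force: [0.0, 0.0, 0.3]
opening: 0.0431
grip_force: 0.0
time: 1.63
tool_pos: [0.4432, 0.1039, 0.4448]
tool_rot: [3.141, -0.0, 0.396]
contact_force: [0.4, -1.4, -0.9]
opening: 0.0005
grip_force: 0.0
time: 2.3
tool_pos: [0.443, 0.1017, 0.4447]
tool_rot: [-3.142, 0.0, 1.301]
contact_force: [-0.2, -0.2, 0.2]
opening: -0.0001
grip_force: 0.0
time: 2.55
tool_pos: [0.443, 0.1017, 0.4447]
tool_rot: [-3.142, 0.0, 1.525]
contact_force: [-0.2, 0.1, -0.0]
opening: 0.0002
grip_force: 0.0
```

```bash
python3 drive.py '[[0,-0.005,0.04,0,0,0],[0,0,0.04,0,0,0],[0,0,0.03,0,0,0],[0,0,0.02,0,0,0],[0.025,0,0,0,0,0],[0.025,0,0,0,0,0],[0.015,0,0,0,0,0],[0,0,0,0,0,0]]'
python3 drive.py '[[0.01,0,0,0,0,0],[0.01,0,0,0,0,0],[0.01,0,0,0,0,0],[0.01,0,0,0,0,0],[0.01,0,0,0,0,0],[0.01,0,0,0,0,0],[0,0,0,0,0,0]]'
python3 - <<'E'
from h import *
c=cam('scene'); cv2.imwrite('pics/c.png',cv2.resize(c['image'][200:440,200:440,::-1],None,fx=2.4,fy=2.4))
E
```

```text
time: 3.22
tool_pos: [0.4414, 0.1688, 0.3145]
tool_rot: [3.141, -0.001, 1.519]
contact_force: [-1.3, 1.3, 0.7]
opening: 0.0003
grip_force: 0.0
time: 3.8
tool_pos: [0.4444, 0.2284, 0.3147]
tool_rot: [3.141, -0.001, 1.522]
contact_force: [-0.9, -0.1, 0.1]
opening: 0.0004
grip_force: 0.0
```

View pics/c.png

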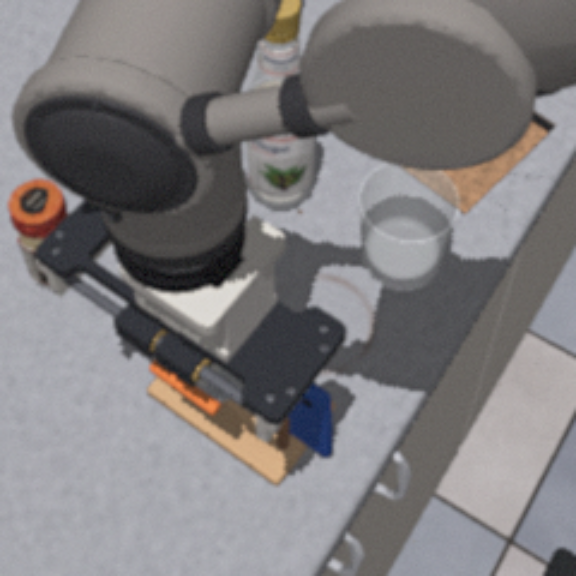

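The crop shows the foot bar pushed out beside the closed fingers at crop (185,388), with the tablet still in the rack. Next I sweep down.

```bash
python3 drive.py '[[0.007,0,0.01,0,0,0],[0.006,0,0.01,0,0,0],[0,0,0.01,0,0,0],[0,0,0.01,0,0,0],[0,0,0.01,0,0,0],[0,0,0.01,0,0,0],[0,0,0,0,0,0]]'
python3 drive.py '[[0,0,0.004,0,0,0],[0,0,0.004,0,0,0],[0,0,0.004,0,0,0],[0,0,0,0,0,0]]'
```

```text
time: 4.43
tool_pos: [0.4444, 0.2392, 0.2522]
tool_rot: [-3.138, 0.002, 1.52]
contact_force: [-0.2, 0.9, -0.6]
opening: 0.0003
grip_force: 0.0
time: 4.77
tool_pos: [0.445, 0.2397, 0.2422]
tool_rot: [-3.141, 0.0, 1.521]
contact_force: [-0.2, -0.3, 1.0]
opening: 0.0002
grip_force: 0.1
```

```bash
for i in 1; do python3 drive.py '[[0,0,0.003,0,0,0],[0,0,0.002,0,0,0],[0,0,0,0,0,0]]'; python3 drive.py '[[0,0,0.002,0,0,0],[0,0,0,0,0,0]]';  python3 drive.py '[[0,0,0.002,0,0,0],[0,0,0,0,0,0]]'; done | grep -E "pos|force: \["
```

```text
tool_pos: [0.445, 0.2397, 0.2375]
contact_force: [0.2, -0.2, 0.2]
tool_pos: [0.445, 0.2398, 0.2355]
contact_force: [0.3, 1.0, 0.7]
tool_pos: [0.4452, 0.2399, 0.2341]
contact_force: [-0.4, 0.5, 7.0]
```

```bash
(python3 drive.py '[[0,0,-0.04,0,0,0],[0,0,-0.04,0,0,0],[0,0,-0.04,0,0,0],[0,0,-0.04,0,0,0],[0,0,-0.02,0,0,0],[0.04,0,0,0,0,0],[0.04,0,0,0,0,0],[0,0,0,0,0,0]]'; python3 drive.py '[[0.03,0,0,0,0,0.12],[0,0,0,0,0,0.12],[0,0,0,0,0,0.12],[0,0,0,0,0,0.12],[0,0,0,0,0,0.12],[0,0,0,0,0,0.12],[0,0,0,0,0,0.12],[0,0,0,0,0,0.12]]' 0.092;python3 drive.py '[[0,0,0,0,0,0.12],[0,0,0,0,0,0.12],[0,0,0,0,0,0.12],[0,0,0,0,0,0.12],[0,0,0,0,0,0.13],[0,0,0,0,0,0]]')| grep -E "pos|rot|force: \["
python3 - <<'E'
from h import *
c=cam('scene'); s=cam('top')
a=cv2.resize(c['image'][290:420,230:360,::-1],(520,520)); b=cv2.resize(s['image'][220:350,180:290,::-1],(270,320)); 
cv2.imwrite('pics/d.png',cv2.hconcat([a,cv2.copyMakeBorder(b,0,200,0,0,0)]))
E
```

```text
tool_pos: [0.4486, 0.3241, 0.4138]
tool_rot: [3.141, -0.003, 1.524]
contact_force: [-0.6, -0.6, -0.7]
tool_pos: [0.4504, 0.3495, 0.4132]
tool_rot: [3.141, 0.001, 0.555]
contact_force: [0.5, -0.0, 1.0]
tool_pos: [0.4504, 0.3494, 0.4132]
tool_rot: [3.141, 0.001, -0.049]
contact_force: [-0.2, -0.3, 0.4]
```

View pics/d.png

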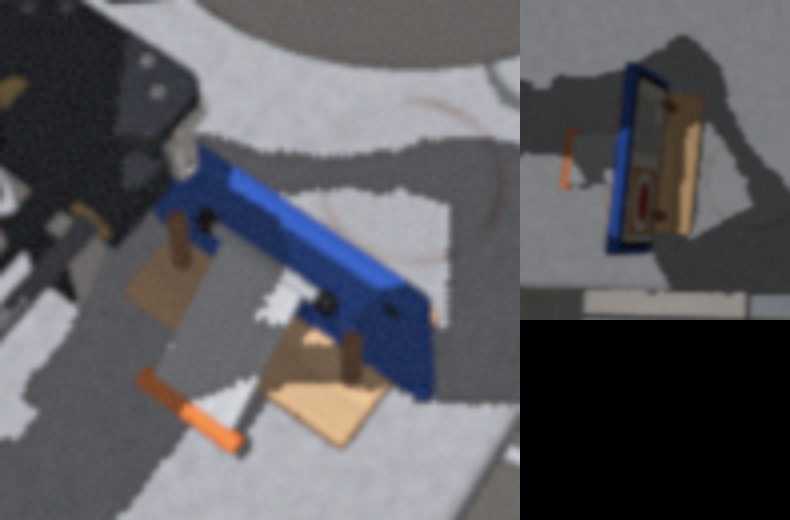

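The leg now slopes down behind the tablet, with the foot at scene (277.5,392.5) and top (200,284). The tablet is still in the rack and leans slightly back. I check the leg angle and the top edge.

Run:
```python
from m import *
print('foot',tri((200,284.2),(277.5,392.5)))
m,ce,s=mask(T,(105,120,60),(125,255,255),(190,230,270,340)); q=quad(m)[2]; print(q.tolist(),[onz(T,*p,.127).round(3).tolist() for p in q])
m,ce,s=mask(T,(3,140,80),(18,255,255),(190,255,208,310)); print(ce,s,onz(T,*ce,.0385))
for n,c,(x0,y0,x1,y1) in(('t',T,(210,235,240,335)),):
    for r in (265,285,305):
        row=c['image'][r,212:240].astype(int); print(r,[int(v) for v in row[:,2]-row[:,0]])
```

```text
foot (array([0.4427, 0.2561, 0.0319]), np.float64(0.0025))
[[224, 271], [217, 322], [219, 275]] [[0.466, 0.187, 0.127], [0.364, 0.194, 0.127], [0.458, 0.196, 0.127]]
[198.26315789 289.26315789] [197 282   3  14  19] [0.43211285 0.25799327 0.0385    ]
265 [3, 1, 1, 3, 3, 2, -2, -6, 1, 23, 37, 42, 45, 38, 18, 2, -3, -4, -3, -3, -5, -2, -4, -4, -4, -4, -7, -15]
285 [1, 1, 3, 2, 2, 10, 32, 69, 91, 95, 86, 64, 24, 1, -4, -6, -6, -7, -6, -4, -5, -6, -6, -7, -7, -18, -27, -31]
305 [4, 0, -10, -11, 19, 65, 93, 91, 84, 56, 22, -5, -14, -23, -17, -17, -23, -35, -38, -28, -24, -21, -19, -21, -25, -28, -28, -30]
```

Run:
```python
from m import *
for u,v in((224.3,265),(221,285),(219,305)): print(onz(T,u,v,.127).round(4))
```

```text
[0.4783 0.1867 0.127 ]
[0.4376 0.1908 0.127 ]
[0.3976 0.1922 0.127 ]
```

```bash
(python3 drive.py '[[-0.0035,0.03,0,0,0,0],[0,0.04,0,0,0,0],[0,0.04,0,0,0,0],[0,0.04,0,0,0,0],[0,0,0,-0.07,0,0],[0,0,0,0,0,0]]' 0.092; python3 drive.py '[[0,0,0.035,0,0,0],[0,0,0.035,0,0,0],[0,0,0.03,0,0,0],[0,0,0,0,0,0]]')| grep -E "pos|rot|force: \["
```

```text
tool_pos: [0.4406, 0.1979, 0.414]
tool_rot: [3.069, -0.001, -0.047]
contact_force: [0.8, 0.3, -0.1]
tool_pos: [0.4383, 0.1933, 0.3091]
tool_rot: [3.07, 0.01, -0.043]
contact_force: [-1.2, -0.9, -0.1]
```

```bash
(python3 drive.py '[[0,0,0,0,0,0],[0,0,0,0,0,0]]'; python3 drive.py '[[0,-0.008,0,0,0,0],[0,0,0.015,0,0,0],[0,0,0.013,0,0,0],[0,0,0,0,0,0],[0,0,0,0,0,0]]')| grep -E "pos|rot|force: \["; python3 -c "
from h import *
c=cam('scene'); cv2.imwrite('pics/e.png',cv2.resize(c['image'][250:430,200:380,::-1],(540,540)))"
```

```text
tool_pos: [0.4407, 0.1939, 0.3154]
tool_rot: [3.073, -0.002, -0.043]
contact_force: [1.1, 0.3, 0.8]
tool_pos: [0.4406, 0.1996, 0.2865]
tool_rot: [3.072, -0.001, -0.044]
contact_force: [0.1, -0.6, -0.1]
```

View pics/e.png

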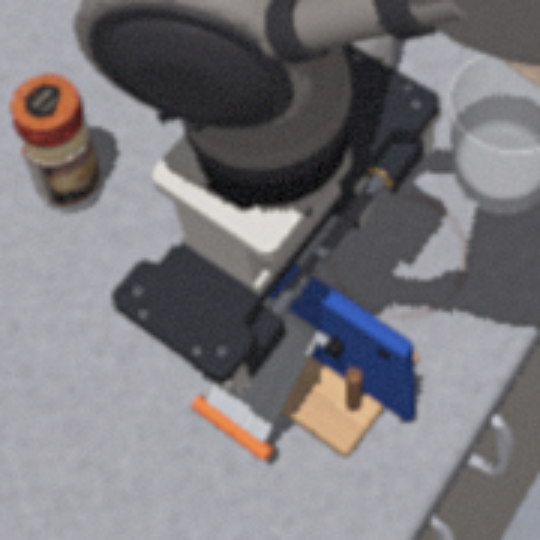

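The fingers straddle the top edge at mid-width (crop 290,285), with the leg clear below. I lower 4 mm and close.

```bash
python3 drive.py '[[0,0,0.004,0,0,0],[0,0,0,0,0,0]]' >/dev/null; python3 drive.py '[[0,0,0,0,0,0],[0,0,0,0,0,0],[0,0,0,0,0,0],[0,0,0,0,0,0],[0,0,0,0,0,0],[0,0,0,0,0,0],[0,0,0,0,0,0],[0,0,0,0,0,0]]' 0 25; python3 drive.py '[[0,0,0,0,0,0],[0,0,0,0,0,0],[0,0,0,0,0,0],[0,0,0,0,0,0]]'
```

```text
time: 9.78
tool_pos: [0.4403, 0.1987, 0.2814]
tool_rot: [3.071, -0.0, -0.044]
contact_force: [-0.6, -0.1, 0.8]
opening: 0.0428
grip_force: 0.0
time: 10.12
tool_pos: [0.4403, 0.1987, 0.2814]
tool_rot: [3.072, -0.0, -0.044]
contact_force: [-0.4, -0.2, -0.2]
opening: 0.0164
grip_force: 0.0
```

```bash
python3 drive.py '[[0,0,0,0,0,0],[0,0,0,0,0,0],[0,0,0,0,0,0],[0,0,0,0,0,0],[0,0,0,0,0,0],[0,0,0,0,0,0]]'
```

```text
time: 10.62
tool_pos: [0.4403, 0.1988, 0.2814]
tool_rot: [3.072, -0.0, -0.044]
contact_force: [0.3, 2.6, -0.9]
opening: 0.0107
grip_force: 25.0
```

```bash
(python3 drive.py '[[0,0,-0.008,0,0,0],[0,0,-0.012,0,0,0],[0,0,-0.015,0,0,0],[0,0,-0.015,0,0,0],[0,0,-0.02,0,0,0],[0,0,-0.02,0,0,0],[0,0,-0.02,0,0,0],[0,0,0,0,0,0]]' ;python3 drive.py '[[0,0,-0.02,0,0,0],[0,0,-0.01,0,0,0],[-0.02,0,0,0,0,0],[-0.02,0,0,0,0,0],[-0.02,0,0,0,0,0],[0,0,0,0,0,0]]')
python3 -c "
from h import *
c=cam('scene'); t=cam('top')
cv2.imwrite('pics/f.png',cv2.hconcat([cv2.resize(c['image'][240:420,240:420,::-1],(400,400)),cv2.resize(t['image'][200:360,190:350,::-1],(400,400))]))"
```

```text
time: 11.28
tool_pos: [0.4411, 0.2064, 0.3948]
tool_rot: [3.073, -0.006, -0.044]
contact_force: [2.0, -0.3, -4.3]
opening: 0.0107
grip_force: 25.0
time: 11.78
tool_pos: [0.3776, 0.2107, 0.4197]
tool_rot: [3.069, 0.005, -0.043]
contact_force: [0.3, -0.9, -4.3]
opening: 0.011
grip_force: 25.0
```

View pics/f.png

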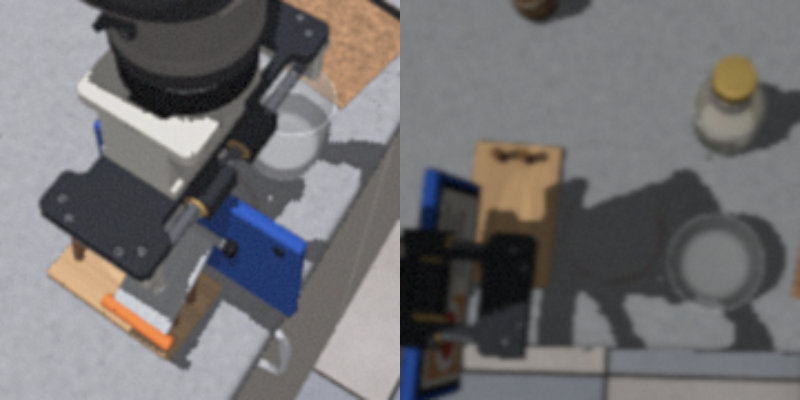

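The tablet hangs level in the grip with the leg open (scene crop foot 140,320), clear of the rack. Next I carry it in front of the bottle and above the glass.

```bash
(python3 drive.py '[[0.002,0.015,0,0,0,0],[0.002,0.025,0,0,0,0],[0.002,0.03,0,0,0,0],[0.002,0.03,0,0,0,0],[0.002,0.03,0,0,0,0],[0.002,0.03,0,0,0,0],[0.002,0.03,0,0,0,0],[0.002,0.03,0,0,0,0]]' ;python3 drive.py '[[0,0.03,0,0,0,0],[0,0.03,0,0,0,0],[0,0.03,0,0,0,0],[0,0.015,0,0,0,0],[0,0.01,0,0,0,0],[0,0,0,0,0,0.07],[0,0,0,0,0,0.07],[0,0,0,0,0,0]]';python3 drive.py '[[0,0,0,-0.06,0,0],[0,0,0,-0.06,0,0],[0,0,0,-0.06,0,0],[0,0,0,-0.048,0,0],[0,0,0,0,0,0],[0,0,0,0,0,0]]')|grep -vE time
```

```text
tool_pos: [0.3873, -0.0108, 0.4361]
tool_rot: [3.071, 0.001, -0.044]
contact_force: [1.0, 0.5, -4.9]
opening: 0.011
grip_force: 25.0
tool_pos: [0.3822, -0.1238, 0.444]
tool_rot: [3.073, -0.009, -0.187]
contact_force: [0.5, -0.1, -4.8]
opening: 0.0107
grip_force: 25.0
tool_pos: [0.3822, -0.1229, 0.4442]
tool_rot: [2.846, -0.009, -0.181]
contact_force: [0.3, 0.2, -3.9]
opening: 0.0109
grip_force: 25.0
```

```bash
cat > g.py <<'E'
import sys; from h import *
from scipy.spatial.transform import Rotation as Ro
s=robot.observe(); R=Ro.from_euler('xyz',s['tool_rot']); Rt=Ro.from_euler('xyz',[np.pi-.30,0,-.183])
t=np.array([float(a) for a in sys.argv[1:4]]); print(R.inv().apply(t-s['tool_pos']).round(4),(R.inv()*Rt).as_rotvec().round(4),s['tool_pos'].round(4),s['tool_rot'].round(3),s['contact_force'].round(1))
E
python3 g.py .461 -.1236 .4442;python3 g.py .461 -.1236 .30
```

```text
[ 0.0776 -0.0131 -0.0032] [-0.0046 -0.0088 -0.0009] [ 0.3822 -0.1229  0.4442] [ 2.846 -0.009 -0.181] [ 0.3  0.2 -3.9]
[ 0.0764 -0.0551  0.1347] [-0.0046 -0.0088 -0.0009] [ 0.3822 -0.1229  0.4442] [ 2.846 -0.009 -0.181] [ 0.3  0.2 -3.9]
```

```bash
(python3 drive.py '[[0.026,-0.0044,-0.001,-0.0046,-0.0088,0],[0.026,-0.0044,-0.001,0,0,0],[0.0256,-0.0044,-0.001,0,0,0],[0,-0.0084,0.0276,0,0,0],[0,-0.0084,0.0276,0,0,0],[0,-0.0084,0.0276,0,0,0],[0,-0.0084,0.0276,0,0,0],[0,-0.0084,0.0276,0,0,0]]' ;python3 drive.py '[[0,0,0,0,0,0],[0,0,0,0,0,0],[0,0,0,0,0,0]]')|tail -6|grep -vE time; python3 g.py .461 -.1236 .2632
python3 -c "
from h import *
c=cam('scene'); t=cam('top')
cv2.imwrite('pics/g.png',cv2.hconcat([cv2.resize(c['image'][140:320,270:450,::-1],(400,400)),cv2.resize(t['image'][200:360,290:450,::-1],(400,400))]))"
```

```text
tool_pos: [0.4615, -0.1258, 0.301]
tool_rot: [2.84, -0.003, -0.186]
contact_force: [0.0, 0.4, -4.3]
opening: 0.011
grip_force: 25.0
[-0.0011 -0.0132  0.0355] [ 0.002  -0.0023 -0.0041] [ 0.4615 -0.1258  0.301 ] [ 2.84  -0.003 -0.186] [ 0.   0.4 -4.3]
```

View pics/g.png

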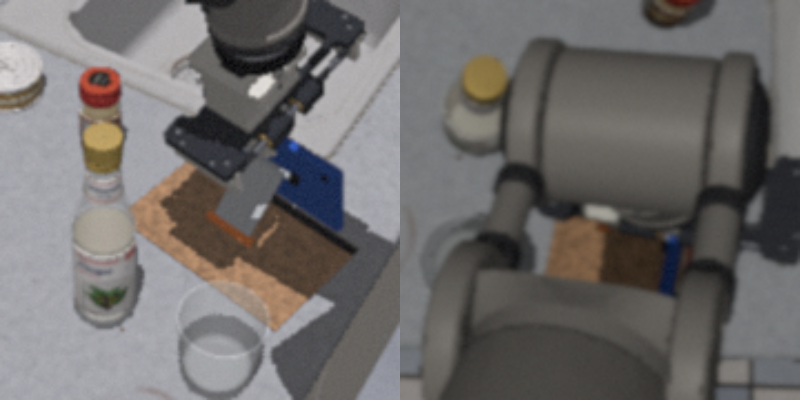

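Scene crop: the tablet is in the grip over the mat, leaning back, leg towards the camera. The foot bar is at full px (376,242) and the lower near corner at (425,243). The bottle, glass and jar are untouched. I check these points.

Run:
```python
from m import *
m,ce,s=mask(S,(3,140,70),(16,255,255),(355,225,395,258)); print(ce,s,quad(m)[1].round(1).tolist()); 
for p in [(375.8,241.7),tuple(ce)]: print('foot',onz(S,*p,.043).round(4))
# predicted
d=np.array([.4615,-.1258,.301]); m_=np.array([np.cos(1.385),np.sin(1.385),0]);z=np.array([0,0,1.]);a=.3015
uz=np.cos(a)*z+np.sin(a)*m_; ux=np.cos(a)*m_-np.sin(a)*z; uy=np.cross(uz,ux)
o=d-.2696*uz
pt=lambda x,y,zz:o+x*ux+y*uy+zz*uz
f=pt(.0105+.076*np.sin(2.18),0,.07+.076*np.cos(2.18)); print('pred foot',f,proj(S,f)); 
for y in(.08,-.08):
  e=pt(.0055,y,0); print('edge',e.round(4),proj(S,e).round(1))
C=np.array([.4665,-.160]); M=np.array([[np.cos(1.3875),np.sin(1.3875)],[-np.sin(1.3875),np.cos(1.3875)]])
for p in(f,pt(.0055,.08,0),pt(.0055,-.08,0)): print('mat frame',(M@(p[:2]-C)).round(4))
```

```text
[372.725  242.4375] [363 234  21  17  80] [[361.79998779296875, 236.6999969482422], [364.20001220703125, 233.39999389648438], [383.8999938964844, 247.6999969482422], [381.6000061035156, 251.0]]
foot [ 0.4587 -0.1366  0.043 ]
foot [ 0.4634 -0.131   0.043 ]
pred foot [ 0.46101176 -0.1283975   0.04725043] [373.28284883 242.43592786]
edge [ 0.3691 -0.1845  0.0419] [422.2 245.1]
edge [ 0.5263 -0.2141  0.0419] [366.3 208.7]
mat frame [0.0301 0.0112]
mat frame [-0.0419  0.0913]
mat frame [-0.0423 -0.0687]
```

```bash
(python3 drive.py '[[0.004,-0.003,0.0096,0.002,-0.0023,-0.004],[0,-0.003,0.0096,0,0,0],[0,-0.0024,0.0076,0,0,0],[0,-0.0015,0.0048,0,0,0],[0,0,0,0,0,0],[0,0,0,0,0,0]]' ;for i in 1; do python3 drive.py '[[0,-0.0006,0.0019,0,0,0],[0,0,0,0,0,0],[0,0,0,0,0,0]]'; python3 drive.py '[[0,-0.0006,0.0019,0,0,0],[0,0,0,0,0,0],[0,0,0,0,0,0]]'; done )|grep -E "pos|rot|_force: \["
```

```text
tool_pos: [0.4646, -0.1261, 0.2659]
tool_rot: [2.842, 0.003, -0.183]
contact_force: [-0.4, -0.3, -3.7]
tool_pos: [0.4648, -0.1261, 0.2647]
tool_rot: [2.842, 0.002, -0.183]
contact_force: [0.2, -0.2, -4.3]
tool_pos: [0.4651, -0.1261, 0.2632]
tool_rot: [2.841, 0.0, -0.183]
contact_force: [0.6, 1.0, 1.7]
```

```bash
(python3 drive.py '[[0,0,0,0,0,0],[0,0,0,0,0,0],[0,0,0,0,0,0],[0,0,0,0,0,0]]' - 3; python3 drive.py '[[0,0,0,0,0,0],[0,0,0,0,0,0],[0,0,0,0,0,0],[0,0,0,0,0,0]]' 0.02;python3 drive.py '[[0,0,0,0,0,0],[0,0,0,0,0,0],[0,0,0,0,0,0],[0,0,0,0,0,0],[0,0,0,0,0,0]]' 0.05)|grep -vE "rot"
```

```text
time: 16.17
tool_pos: [0.4651, -0.1262, 0.263]
contact_force: [1.6, 1.3, 5.1]
opening: 0.0111
grip_force: 3.0
time: 16.5
tool_pos: [0.4645, -0.1261, 0.2622]
contact_force: [0.4, 0.2, -0.0]
opening: 0.02
grip_force: 0.0
time: 16.92
tool_pos: [0.4647, -0.1261, 0.2625]
contact_force: [0.6, -0.9, -0.1]
opening: 0.0476
grip_force: 0.0
```

Released. I retreat along the tool axis, then go up and away.

```bash
(python3 drive.py '[[0,0,-0.01,0,0,0],[0,0,-0.015,0,0,0],[0,0,-0.02,0,0,0],[0,0,-0.02,0,0,0],[0,0.008,-0.025,0,0,0],[0,0.008,-0.025,0,0,0],[0,0.008,-0.025,0,0,0],[0,0.008,-0.025,0,0,0]]'; python3 drive.py '[[-0.015,0.04,0,0,0,0],[-0.015,0.038,0,0,0,0],[-0.015,0.038,0,0,0,0],[-0.015,0.038,0,0,0,0],[-0.015,0.038,0,0,0,0],[0,0.03,0,0,0,0],[0,0,0,0,0,0]]')|grep -E "time|pos|_force: \["
python3 -c "
from h import *
c=cam('scene'); t=cam('top')
cv2.imwrite('pics/i.png',cv2.hconcat([cv2.resize(c['image'][140:320,270:450,::-1],(400,400)),cv2.resize(t['image'][170:340,280:450,::-1],(400,400))]))"
```

```text
time: 17.58
tool_pos: [0.468, -0.1078, 0.4317]
contact_force: [-0.1, 0.7, -0.8]
time: 18.17
tool_pos: [0.355, -0.3057, 0.4977]
contact_force: [-0.1, -0.3, -0.2]
```

View pics/i.png

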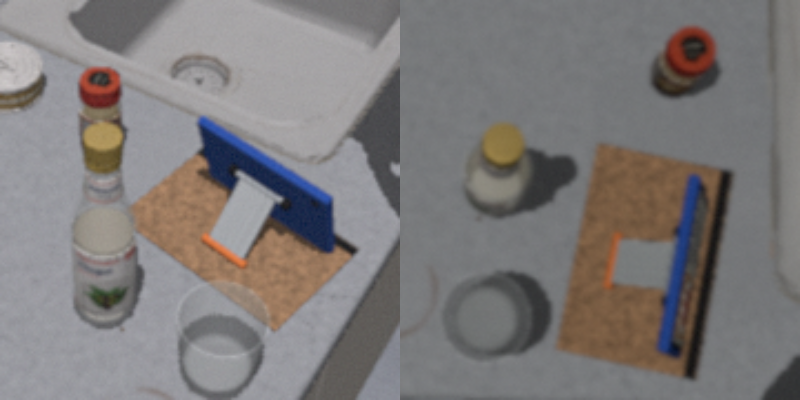

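The tablet stands on its edge and leg, with the screen towards the dark strip; bottle, glass and jars are in place. The lower near corner is at scene px (420,252.5) and the foot at (371,252.5). I check the margins.

Run:
```python
from m import *
C=np.array([.4665,-.160]); M=np.array([[np.cos(1.3875),np.sin(1.3875)],[-np.sin(1.3875),np.cos(1.3875)]])
m,ce,s=mask(S,(3,140,70),(18,255,255),(355,240,385,265))
for n,p,z in(('left edge',(419.9,252.5),.004),('foot',ce,.009)): w=onz(S,*p,z); print(n,w.round(4),(M@(w[:2]-C)).round(4))
Y=((15,120,100),(30,255,255)); print(mask(T,*Y,(300,215,345,260))[1],mask(S,*Y,(300,190,335,220))[1])
R=((0,130,100),(12,255,255)); print(mask(T,*R,(225,170,260,215))[1],mask(T,*R,(385,170,420,215))[1])
```

```text
left edge [ 0.3719 -0.1936  0.004 ] [-0.0503  0.0869]
foot [ 0.4643 -0.1273  0.009 ] [0.0317 0.0081]
[323.35885167 231.31578947] [315.75776398 207.80745342]
[238.52272727 188.51136364] [403.05202312 191.28901734]
```

```bash
python3 -c "
from h import *
print(robot.hand_in())"
```

```text
the job is handed in; nothing more can be done
None
```

The job is handed in: the tablet stands on the mat on its lower edge and fully open leg, at least 10 mm inside the mat's edges, with the screen towards the dark strip; the bottle, glass and both jars stayed standing where they were, and it took about 18 s of the 56 s allowed.

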